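# Uncover a flight camera, release its slide latch and lift it off its ball mount

### The arm

A 6-joint arm with a two-finger parallel gripper is mounted at the origin on the work surface. World frame = base frame: x ahead of the robot, y to its left, z up, the work surface at z = 0. Lengths are in m, angles in rad, forces in N, time in s.
With the tool pointing down it reaches from about 0.35 to 1 m from the base axis. Payload 7.1 kg.
Tool frame: the origin (TCP) lies midway between the tips of the shut fingers; the grasp point (between the pads) lies 19 mm behind it; y points along the fingers, x is the direction in which the jaws open and shut, and the axes are right-handed (so a half turn about y gives the same grasp; the last joint's range is limited). The gripper opens to 85 mm and grips with 20 to 120 N. Pads are 22 mm wide; open, the fingers measure 114 mm over their backs; the gripper's body (76 mm by 85 mm) begins 54 mm behind the grasp point. The pads swing forward as they close: fully open they stand 13 mm farther back than shut.
Start: joints at [-1.209, 0.423, 1.63, -0, 1.089, -0.019], TCP at [0.232, -0.58, 0.231] pointing down, gripper open.
Joint ranges: [-3, 3], [-0.9, 2.11], [0.09, 2.58], [-1.31, 4.45], [0.11, 2.69], [-2.54, 2.54]. Speed limits (rad/s): [2.39, 2.39, 3.01, 3.14, 3.14, 3.14].

### API

Orientations are given as [roll, pitch, yaw] about the fixed x, y, z axes, in that order (R = Rz(yaw) Ry(pitch) Rx(roll)).
In Python, from rig import r gives the robot as it stands.
- The arm moves only by the tool carry_out, never from a script. Its arguments are lists of equal length, an entry for each row: "jaw": the finger opening in cm, from 0 to 8.54; "delta_pos": the shift along the tool's x, y, z in cm, a list of three; "turn": the turn, a rotation vector about the tool's x, y, z in rad, a list of three. In form: {"jaw": [jaw, ...], "delta_pos": [[dx, dy, dz], ...], "turn": [[wx, wy, wz], ...]}. A call has 1 to 12 rows; each row shifts and turns the commanded pose from where the row before left it, along the tool's axes as they then stand; what a row does not reach is not made up. A row lasts 1/10 s, in which the tool goes at most 50 mm and 8.59 degrees, less where a joint would pass 70% of its speed; a pose out of reach is approached as far as the arm can. A call is refused whole if a number of a shift passes 5 or a number of a turn 0.15, either way. A call with a gripper value outside its range is refused whole. The fingers move at their own pace and stop on an object; "force" is the grip in N (left out, the last holds). Time passes only in rows, so rows that do not move let the fingers close. It gives the time, the measured TCP pose, the force and the opening at its end, in the units of the state.
- r.state(): the state, without advancing time (a new reading comes with each control period).
- r.get_image(name): name is "scene" or "side" or "wrist"; returns a dict with "pixels" (480x640x3 uint8, blue, green, red), "depth" (480x640 float32, m along the optical axis (not along the pixel's ray), 0 where there is no reading), "intrinsics" (3x3 intrinsics, pixels), "T" (4x4, takes a point from camera to world coordinates). Camera axes: x right, y up, looking along -z (the intrinsics and any distortion apply to the point x, -y, -z); pixel columns grow to the right and rows downward; lengths in m; the calibration is good to about 2 mm. A picture is of the moment at which its call begins.
- r.close_job(): hands the job in, once; it reports no verdict.
Trained networks look in a picture, given as the dict that the camera call returned (one of the last four; its "shot" number tells which), for a name from the list of things; names that differ only in an ending like _2 or _b are one class to them, and where a whole thing is asked for, a point or a joint stands for the part that bears it (a point fixed in the world has none). Each returns a list of dicts, best first, with "p" (0 to 1); they miss things now and then, are a little off and sometimes report something else, mostly with a low value. They report only what shows in the picture. A call takes as long as a camera call. They do not tell look-alikes from the thing itself.
- r.cut_out(picture, target): "pixels" (480x640 bool, what is visible of it) and "bbox" ([centre column, centre row, width, height] in pixels, round what is visible of it).
- r.landmark_of(picture, target): "pixel" ([row, column] in pixels: a listed point, or the origin of a listed thing).
The state is a dict: "time_s": time; "joint_positions": joint angles; "dq": joint speeds; "effort": joint torques, N m; "position": TCP position; "tcp_rot": TCP orientation; "force": force on the tool from outside, world axes, zero at the start; "moment": the same for the moment, N m; "gripper_width": opening from 0.0 (shut) to 1.0 (fully open).
Only numpy, scipy, OpenCV 4.12 (cv2) and the standard library are available. Lean on these libraries where they do the work, as an engineer would, in place of code of your own. Each camera call takes 0.05 s, during which the arm holds its last target.

### The job

Lift the clear dust cover off the camera mount by its black knob and set it down gently, upright, on the bare bench beside the mount. Then take the coupler by its handle, pulling the red spring latch sideways all the way to the fixed grip while it still sits on the ball, lift it straight up off the ball and finish while still holding it there, level and about 10 cm above its seat. Do not touch the camera itself, do not knock it with the cover, and leave the satellite frame, circuit board and tape roll where they are.

Things in the scene. Friction and masses are not known exactly. Their poses are not given: they have to be found in the camera images.
- mount: Aluminium tray fixed to the bench, 200 (x) x 130 (y) x 12 mm, a grey step 176 x 106 mm on it, 4 mm higher. Origin: centre of its underside, on the bench; z up. A 20 mm steel ball on a 10 mm neck stands at x = -50, y = 0, its centre 42 mm up. A black saddle at x = 20 to 40 carries the tongue 44 mm up, between two cheeks 8 mm high that stop it turning.
- ball (a point): Centre of the steel ball on the mount (fixed; axes as the mount's).
- coupler: Aluminium coupler over the ball, with tongue and camera, about 0.48 kg; loose, held down only by the latch. Origin: socket centre = ball centre when seated; z up, x along the tongue to the camera, axes as the mount's. Housing x -18..18, y -14.5..20, z -7.5..18 mm; tongue x 18..102, y -14..14, z 2..14. Fixed grip: upright plate x 6..34, outer face y = 20, top z = 53. Centre of mass near x = 40.
- grip (a point): Middle of the handle, at (20, 0, 36) mm from the coupler's origin. The handle is the fixed grip (+y) and the latch's red pad (-y): fingers from above, closing along y outside both, pull the pad to the grip and hold the coupler. Outer faces are 52 mm apart at rest (y = 20 and -32) and 40 mm with the latch fully pulled, this point then midway.
- camera: The camera, fixed on the far end of the tongue (same axes and origin as the coupler): black cube of 44 mm, x 58 to 102, y -22 to 22, z 14 to 58 mm, with a lens of 30 mm diameter that points along +x and ends at x = 125 mm. Not to be touched.
- latch (a joint): Slide of the red latch along the coupler's +y, in m: 0 at rest (its jaws lie under the ball and block lifting), 0.012 fully pulled, against the stop (the jaws are clear of the ball). A spring pushes it back: about 5 N at rest, 10 N at the end.
- latch_pad (a point): Centre of the gripped outer face of the latch's red pad, 28 mm wide along x, from below the socket up to z = 53 mm in the coupler's frame, 5 mm thick (moves with the latch).
- cover: Clear dust cover, a box open below, 188 (x) x 118 (y) x 100 mm, walls 4 mm, about 0.3 kg; stands loose on the tray around the step (2 mm play), underside 12 mm above the bench. Origin: centre of its underside; axes as the mount's. What is under it stands less than 108 mm above the bench: raise the cover 110 mm before moving it sideways.
- knob (a point): Centre of the cover's black knob: an upright cylinder of 28 mm diameter, 26 mm high, on a 14 mm stem 10 mm high; this point is 124 mm above the cover's underside, 24 mm above its top face.
- frame: Bystander: empty aluminium satellite frame, 100 x 100 x 113.5 mm, standing. Origin: centre of its underside.
- board: Bystander: green circuit board 90 x 96 mm, 5 mm thick, up to 17 mm high with its connector, lying flat. Origin: centre of its underside.
- roll: Bystander: roll of amber tape, 86 mm across, 19 mm high, lying flat. Origin: centre of its underside.
Things that resemble listed ones, but are neither listed nor needed, are in the scene too. Leave any turquoise look-alike of the mount alone. Of the things that look like the cover, the smaller one is meant.

How it is judged:
By the outcome, as a careful person would: the job done as asked, in the order asked, and still so for the second after the job is handed in, while the arm keeps its last pose, push and grip.
It also fails if it takes over 45 s, if anything falls off the work surface, if the arm or the gripper's body presses on something with over 40 N, if the wrist force passes 120 N, or if a joint passes its speed limit or range.

## Working session

There is one attempt and no reset: what is moved stays moved. The work goes in short steps, Python scripts to look and compute and a tool call to move; the robot and the scene stay as the last step left them, time stands still between calls to the robot, and variables do not carry over. Pictures are saved under pics/ and viewed, and the job is handed in when it is done.

Besides the shell and the picture viewer there is one more tool, called after "Request:" as name(argument=value, ...) on one line, values as JSON. carry_out: Moves the arm, as the interface text tells. Its arguments: {"type":"object","properties":{"jaw":{"type":"array"},"delta_pos":{"type":"array"},"turn":{"type":"array"},"force":{"type":"number"}},"required":["jaw","delta_pos","turn"]}

```bash
ls; mkdir -p pics; python3 - <<'E'
from rig import r
import cv2,numpy as np,pickle
print(r.state())
for n in ("scene","side"):
    p=r.get_image(n); cv2.imwrite(f"pics/{n}0.png",p["pixels"]); pickle.dump(p,open(f"{n}0.pkl","wb"))
    print(n,p["intrinsics"].tolist(),p["T"].round(4).tolist())
    for t in ("mount","cover","knob","coupler","camera","frame","board","roll"):
        print(t,[(d["p"],[int(v) for v in d["bbox"]]) for d in r.cut_out(p,t)][:4])
    for t in ("knob","ball","grip"):
        print(t,[(d["p"],np.round(d["pixel"],1).tolist()) for d in r.landmark_of(p,t)][:4])
E
```

```text
pics
{'time_s': 0.0, 'joint_positions': array([-1.20900195e+00,  4.23809965e-01,  1.63069402e+00,  2.83128250e-05,
        1.08860386e+00, -1.89892458e-02]), 'dq': array([-1.61157496e-03,  6.15367652e-04, -9.90925959e-05, -1.83274381e-03,
       -6.58568958e-04,  1.81559023e-03]), 'effort': array([ 2.31069098e-03, -5.57375479e+01, -2.81740630e+01,  7.97678399e-05,
        7.32176748e-03,  2.00414200e-05]), 'position': array([ 0.23212346, -0.57970683,  0.23056339]), 'tcp_rot': array([-1.57074250e+00,  1.51444440e-03, -1.19002581e+00]), 'force': array([0.15741884, 0.0223993 , 0.78041566]), 'moment': array([ 0.01014781,  0.01765756, -0.00910172]), 'gripper_width': 1.0019200061170022}
scene [[483.30142274554606, 0.0, 319.05704466822823], [0.0, 483.30142274554606, 245.64231914857427], [0.0, 0.0, 1.0]] [[0.4382, -0.75, 0.4955, 1.0555], [0.8987, 0.3559, -0.2562, -0.2896], [0.0158, 0.5576, 0.83, 1.0182], [0.0, 0.0, 0.0, 1.0]]
mount [(0.91, [282, 302, 61, 51]), (0.68, [171, 311, 65, 91])]
cover [(0.97, [279, 271, 63, 98]), (0.66, [405, 143, 100, 103])]
knob [(0.94, [281, 270, 62, 96]), (0.66,
[... 298 characters left out ...]
, 323.8037885252731], [0.0, 536.2429348938682, 241.33148331140418], [0.0, 0.0, 1.0]] [[-0.9198, 0.2852, -0.2695, 0.196], [-0.3924, -0.6605, 0.6402, 0.743], [0.0045, 0.6946, 0.7194, 0.9298], [0.0, 0.0, 0.0, 1.0]]
mount [(0.71, [393, 183, 85, 51]), (0.65, [345, 251, 98, 40]), (0.19, [344, 221, 96, 91])]
cover [(0.85, [369, 417, 189, 125]), (0.82, [344, 221, 97, 91])]
knob [(0.68, [343, 223, 93, 87]), (0.66, [372, 416, 186, 124])]
coupler []
camera [(0.5, [344, 220, 99, 91]), (0.44, [342, 251, 96, 35])]
frame [(0.93, [239, 223, 66, 71])]
board [(0.58, [280, 191, 40, 30])]
roll [(0.81, [196, 292, 41, 36])]
knob [(0.62, [199.7, 346.8]), (0.6, [418.3, 374.6])]
ball [(0.58, [174.6, 411.6])]
grip []
```

View pics/scene0.png

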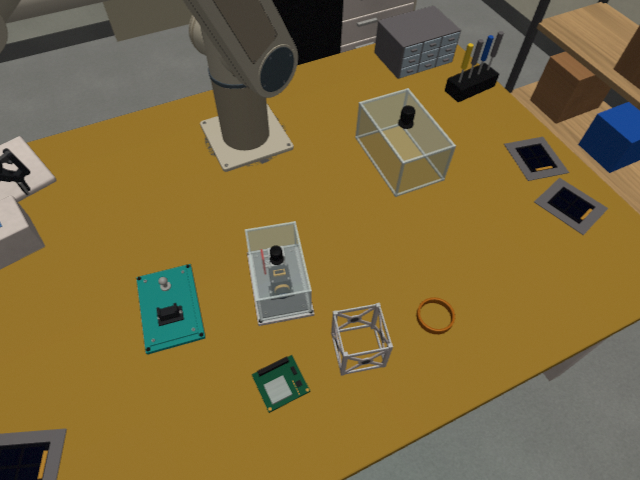

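View pics/side0.png

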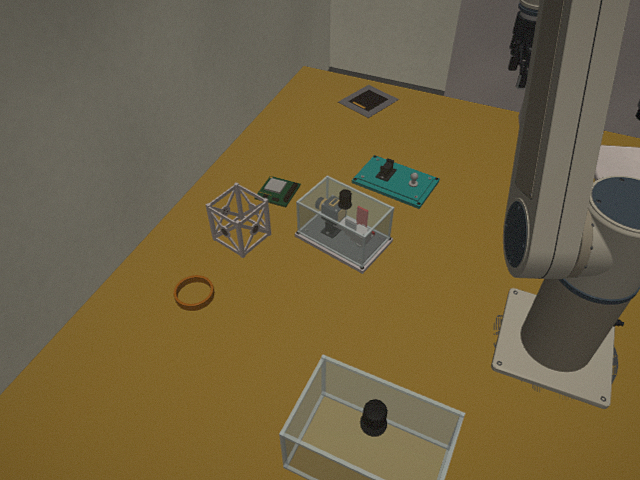

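The cover candidates in the scene view are the small box over the mount, with its knob at (col 276, row 252), and the larger empty box with its knob at (407, 115). I choose the small one. The mount look-alike is the turquoise plate at (170, 310), which I will leave alone. Next I take close crops.

```bash
python3 - <<'E'
import cv2,numpy as np,pickle
a=pickle.load(open("scene0.pkl","rb"));b=pickle.load(open("side0.pkl","rb"))
A=cv2.resize(a["pixels"][210:335,230:330],None,fx=4.8,fy=4.8,interpolation=cv2.INTER_CUBIC)
B=cv2.resize(b["pixels"][165:280,285:405],None,fx=5,fy=5,interpolation=cv2.INTER_CUBIC)
cv2.imwrite("pics/ca.png",A);cv2.imwrite("pics/cb.png",B)
E
```

```text
(no output)
```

View pics/ca.png

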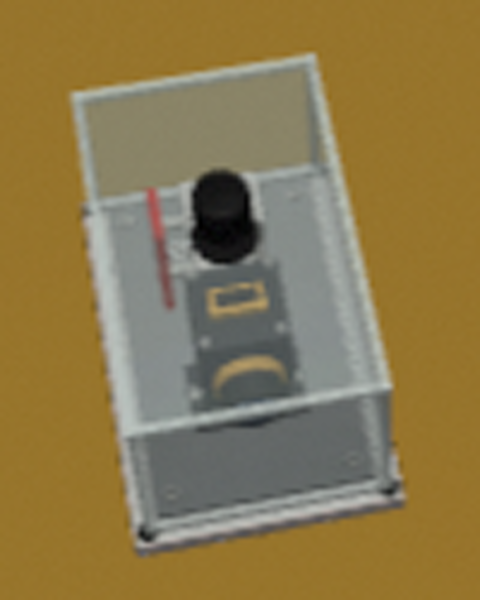

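View pics/cb.png

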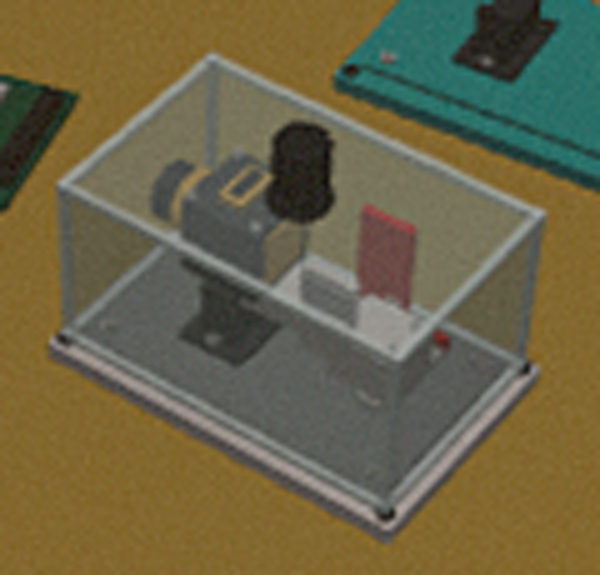

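```bash
cat > h.py <<'E'
import numpy as np
def proj(p,X):
    T=p["T"];c=(np.atleast_2d(X)-T[:3,3])@T[:3,:3]
    K=p["intrinsics"];x=c[:,0]/-c[:,2];y=-c[:,1]/-c[:,2]
    return np.c_[K[0,0]*x+K[0,2],K[1,1]*y+K[1,2]]
def back(p,uv,d):
    K=p["intrinsics"];uv=np.atleast_2d(uv);d=np.broadcast_to(d,len(uv))
    c=np.c_[(uv[:,0]-K[0,2])/K[0,0]*d,-(uv[:,1]-K[1,2])/K[1,1]*d,-d]
    return c@p["T"][:3,:3].T+p["T"][:3,3]
def atz(p,uv,z):
    o=p["T"][:3,3];q=back(p,uv,1.0)-o
    return o+q*((z-o[2])/q[:,2])[:,None]
def place(x,L):
    c,s=np.cos(x[2]),np.sin(x[2]);L=np.atleast_2d(L)
    return np.c_[x[0]+c*L[:,0]-s*L[:,1],x[1]+s*L[:,0]+c*L[:,1],L[:,2]]
E
python3 - <<'E'
from h import *
import pickle
from scipy.optimize import least_squares
a=pickle.load(open("scene0.pkl","rb"));b=pickle.load(open("side0.pkl","rb"))
z=.112
LA=np.array([[-.094,-.059,z],[-.094,.059,z],[.094,.059,z],[.094,-.059,z],[.1,-.065,0],[.1,.065,0]])
UA=np.array([[73,95],[316,56],[390,387],[127,435],[137,555],[405,503]])/4.8+[230,210]-.5+.5/4.8
LB=np.array([[.094,-.059,z],[.094,.059,z],[-.094,.059,z],[-.094,-.059,z],[.1,.065,0],[-.1,.065,0]])
UB=np.array([[212,55],[62,183],[398,360],[545,213],[52,354],[388,540]])/5+[285,165]-.5+.1
for nm,S in(("a",[(a,LA,UA)]),("b",[(b,LB,UB)]),("ab",[(a,LA,UA),(b,LB,UB)])):
    f=lambda x:np.concatenate([(proj(p,place(x,L))-U).ravel() for p,L,U in S])
    s=least_squares(f,[.4,0,0],x_scale=[.1,.1,.5]);print(nm,s.x.round(4),np.abs(s.fun).max().round(2),s.fun.std())
# others on bench
for n,uv in dict(frame=(361,350),board=(280,385),roll=(436,316),big=(405,150),turq=(171,308),base=(247,140)).items(): print(n,atz(a,uv,0.0).round(3))
for n,(p,uv) in dict(k1=(a,(276.,251.)),k2=(b,(345,199))).items(): print(n,atz(p,uv,.136))
E
```

```text
a [ 0.5044 -0.1097 -0.244 ] 0.84 0.3926077954163568
b [ 0.5049 -0.1127 -0.2453] 0.96 0.47803305184985795
ab [ 0.5045 -0.1107 -0.2429] 1.58 0.5813980709904157
frame [[ 0.738 -0.014  0.   ]]
board [[ 0.733 -0.207  0.   ]]
roll [[0.741 0.184 0.   ]]
big [[0.252 0.401 0.   ]]
turq [[ 0.457 -0.363  0.   ]]
base [[ 0.017 -0.003  0.   ]]
k1 [[ 0.50127737 -0.1082868   0.136     ]]
k2 [[ 0.50150268 -0.10272414  0.136     ]]
```

Request:
carry_out(jaw=[8.5,8.5,8.5,8.5,8.5], delta_pos=[[0,-0.4,0],[0,-0.5,0],[0,-0.5,0],[0,-0.5,0],[0,-0.4,0]], turn=[[0,0.125,0],[0,0.125,0],[0,0.125,0],[0,0.125,0],[0,0.124,0]])

```text
time_s: 1.7
position: [0.2323, -0.5803, 0.2546]
tcp_rot: [-1.571, -0.0, -1.819]
force: [0.4, -0.8, 0.8]
gripper_width: 0.995
```

Request:
carry_out(jaw=[8.5,8.5,8.5,8.5,8.5,8.5,8.5,8.5,8.5,8.5,8.5,8.5], delta_pos=[[-3,0,0.85],[-4.5,0,1.3],[-4.5,0,1.3],[-4.5,0,1.3],[-4.5,0,1.3],[-4.5,0,1.3],[-4.5,0,1.3],[-4.5,0,1.3],[-4.5,0,1.3],[-4.5,0,1.3],[-4.5,0,1.3],[-4.5,0,1.3]], turn=[[0,0,0],[0,0,0],[0,0,0],[0,0,0],[0,0,0],[0,0,0],[0,0,0],[0,0,0],[0,0,0],[0,0,0],[0,0,0],[0,0,0]])

```text
time_s: 2.9
position: [0.5065, -0.1053, 0.2546]
tcp_rot: [-1.57, -0.0, -1.814]
force: [1.5, -0.6, 0.2]
gripper_width: 0.993
```

```bash
python3 - <<'E'
from rig import r
import cv2,pickle
from h import *
p=r.get_image("wrist");pickle.dump(p,open("w1.pkl","wb"))
cv2.imwrite("pics/w1.png",p["pixels"]);s=r.state();print(s["time_s"],s["position"],s["tcp_rot"],s["joint_positions"].round(2),s["force"])
for d in r.landmark_of(p,"knob")+r.landmark_of(p,"cover"): 
    print(d["p"],d["pixel"],atz(p,[d["pixel"][1],d["pixel"][0]],.136))
E
```

```text
2.95 [ 0.50966925 -0.10050526  0.25484057] [-1.56826474  0.00308245 -1.81164222] [-0.22  0.24  1.84  0.    1.06  1.59] [2.42423917 4.20831514 0.18563897]
0.89 [240.1, 321.5] [[ 0.50477964 -0.11003816  0.136     ]]
0.67 [210.4, 319.8] [[ 0.52855164 -0.11443416  0.136     ]]
```

View pics/w1.png

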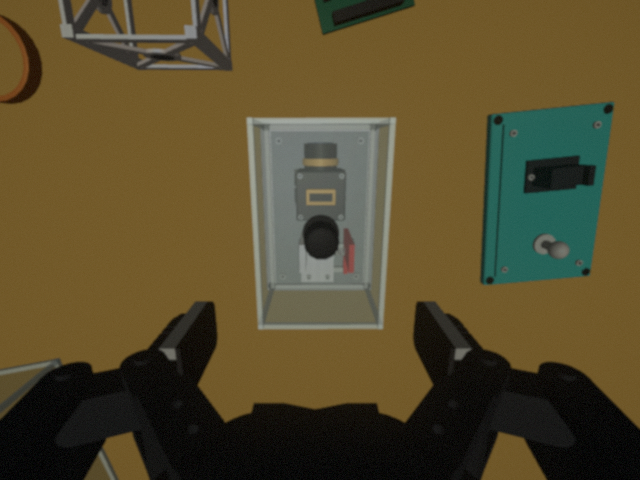

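```bash
python3 - <<'E'
import pickle
from h import *
from scipy.optimize import least_squares
p=pickle.load(open("w1.pkl","rb"))
U=np.array([[247,118],[396,117.5],[384,328.5],[258,328.5]]);z=.112
L=np.array([[.094,.059,z],[.094,-.059,z],[-.094,-.059,z],[-.094,.059,z]])
s=least_squares(lambda x:(proj(p,place(x,L))-U).ravel(),[.5,-.11,-.24]);print(s.x,s.fun)
E
```

```text
[ 0.50478196 -0.11024468 -0.24069883] [ 0.08128211 -0.13044951 -0.03056184 -0.07685712 -0.91467596 -0.05823629
  0.85424175  0.24332609]
```

Request:
carry_out(jaw=[8.5,8.5], delta_pos=[[0,0,0],[0,0,0]], turn=[[0,0,0],[0,0,0]])

```text
time_s: 3.25
position: [0.5052, -0.108, 0.2543]
tcp_rot: [-1.571, -0.0, -1.815]
force: [0.0, -0.9, -0.0]
gripper_width: 0.998
```

```bash
python3 - <<'E'
from rig import r
import cv2,pickle
from h import *
p=r.get_image("wrist");pickle.dump(p,open("w2.pkl","wb"))
cv2.imwrite("pics/w2.png",p["pixels"]);s=r.state();print(s["time_s"],s["position"],s["tcp_rot"],s["force"])
for d in r.landmark_of(p,"knob"): 
    print(d["p"],d["pixel"],atz(p,[d["pixel"][1],d["pixel"][0]],.136))
E
```

```text
3.3 [ 0.50518938 -0.10822706  0.25432167] [-1.57099830e+00 -1.59336881e-04 -1.81577371e+00] [-1.30007168 -0.71811622  1.25156389]
0.82 [239.8, 316.0] [[ 0.50470951 -0.10852717  0.136     ]]
```

View pics/w2.png

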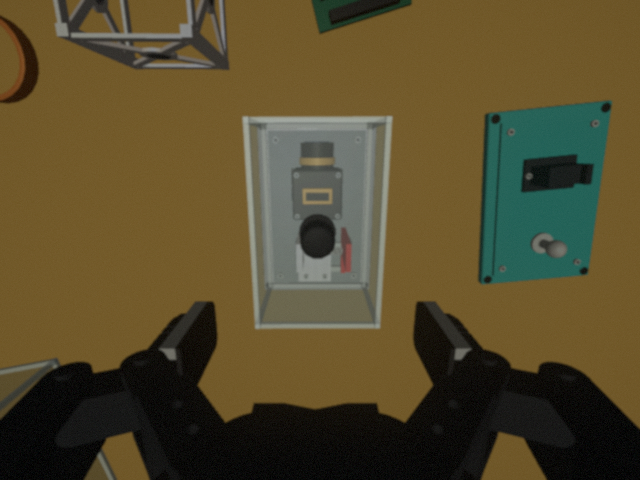

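The smaller cover is upright on the tray with its knob at (317, 236) in the wrist view, which puts it at about (0.505, -0.109). The turquoise plate is to the right at (548, 195) and the frame is at the upper left. Descending on the knob now.

Request:
carry_out(jaw=[8.5,8.5,8.5,8.5,8.5,8.5,8.5,8.5], delta_pos=[[0.1,1,0],[0,2,0],[0,2.5,0],[0,2.5,0],[0,2.5,0],[0,2,0],[0,1,0],[0,0.3,0]], turn=[[0,0,0],[0,0,0],[0,0,0],[0,0,0],[0,0,0],[0,0,0],[0,0,0],[0,0,0]])

```text
time_s: 4.15
position: [0.5046, -0.1084, 0.115]
tcp_rot: [-1.573, -0.0, -1.815]
force: [0.3, 0.4, 0.9]
gripper_width: 0.996
```

Request:
carry_out(jaw=[2.0,2.0,2.0,2.0,2.0,2.0,2.0,2.0], delta_pos=[[0,0,0],[0,0,0],[0,0,0],[0,0,0],[0,0,0],[0,0,0],[0,0,0],[0,0,0]], turn=[[0,0,0],[0,0,0],[0,0,0],[0,0,0],[0,0,0],[0,0,0],[0,0,0],[0,0,0]], force=35)

```text
time_s: 4.95
position: [0.506, -0.1085, 0.117]
tcp_rot: [-1.569, -0.0, -1.814]
force: [-1.3, -3.1, 6.5]
gripper_width: 0.32
```

```bash
python3 - <<'E'
from rig import r
import cv2,pickle
p=r.get_image("wrist");q=r.get_image("side")
import numpy as np
cv2.imwrite("pics/w3.png",np.hstack([cv2.resize(p["pixels"],(400,300)),cv2.resize(q["pixels"][150:300,260:460],(400,300))]));s=r.state();print(s["time_s"],s["position"],s["tcp_rot"],s["force"],s["gripper_width"]*85)
E
```

```text
5.05 [ 0.50601848 -0.10854387  0.11701386] [-1.56945857e+00 -3.80482699e-04 -1.81392597e+00] [-1.04378343 -2.95369981  6.1487143 ] 27.091249210933906
```

View pics/w3.png

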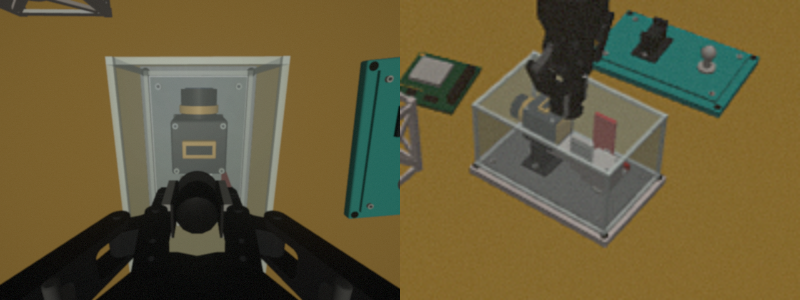

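The knob is gripped, with an opening of about 27 mm. The cover is still seated. Lifting straight up.

Request:
carry_out(jaw=[2.0,2.0,2.0,2.0,2.0,2.0], delta_pos=[[0,0,0],[0,-0.3,0],[0,-0.5,0],[0,-0.7,0],[0,-0.8,0],[0,-1,0]], turn=[[0,0,0],[0,0,0],[0,0,0],[0,0,0],[0,0,0],[0,0,0]], force=50)

```text
time_s: 5.65
position: [0.5053, -0.108, 0.1499]
tcp_rot: [-1.571, 0.0, -1.814]
force: [0.3, -0.2, -3.6]
gripper_width: 0.311
```

```bash
python3 - <<'E'
from rig import r
import cv2,pickle
p=r.get_image("scene");q=r.get_image("side")
import numpy as np
cv2.imwrite("pics/w4.png",np.hstack([cv2.resize(p["pixels"][190:340,190:390],(400,300)),cv2.resize(q["pixels"][150:300,260:460],(400,300))]));s=r.state();print(s["time_s"],s["position"],s["tcp_rot"],s["force"],s["moment"],s["gripper_width"]*85)
E
```

```text
5.75 [ 0.50659503 -0.10830653  0.15101219] [-1.56783515e+00  8.21357121e-05 -1.81398999e+00] [-0.27168694 -0.30875435 -2.98231727] [ 0.04079172 -0.05218115  0.04433875] 26.68201561405885
```

View pics/w4.png

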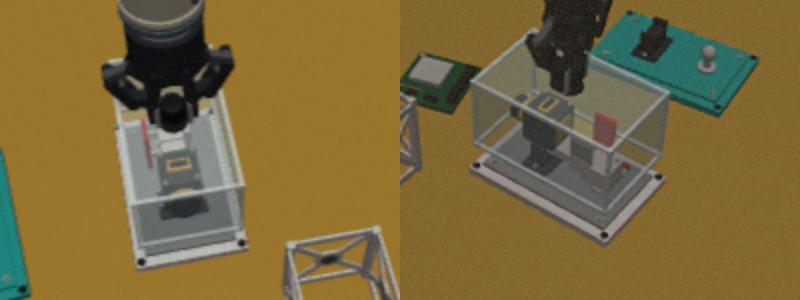

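The cover is level, about 34 mm up, and the 3 N reading matches its weight. Continuing up.

Request:
carry_out(jaw=[2.0,2.0,2.0,2.0,2.0,2.0,2.0], delta_pos=[[0,-1,0],[0,-1.8,0],[0,-2,0],[0,-2,0],[0,-1.8,0],[0,-1,0],[0,-0.4,0]], turn=[[0,0,0],[0,0,0],[0,0,0],[0,0,0],[0,0,0],[0,0,0],[0,0,0]])

```text
time_s: 6.45
position: [0.5059, -0.1082, 0.2505]
tcp_rot: [-1.569, 0.0, -1.814]
force: [-0.3, -0.8, -3.5]
gripper_width: 0.312
```

```bash
python3 - <<'E'
from rig import r
import cv2,pickle
p=r.get_image("scene");q=r.get_image("side")
import numpy as np
cv2.imwrite("pics/w5.png",np.hstack([cv2.resize(p["pixels"][130:340,190:470],(400,300)),cv2.resize(q["pixels"][120:300,220:460],(400,300))]));s=r.state();print(s["time_s"],s["position"],s["tcp_rot"],s["force"],s["moment"],s["gripper_width"]*85)
E
```

```text
6.55 [ 0.5054999  -0.10809728  0.2494944 ] [-1.57046332e+00  4.49181528e-05 -1.81404434e+00] [ 0.06182296  0.64592501 -3.04791325] [-0.03333577 -0.05075106 -0.0313499 ] 26.31721805401724
```

View pics/w5.png

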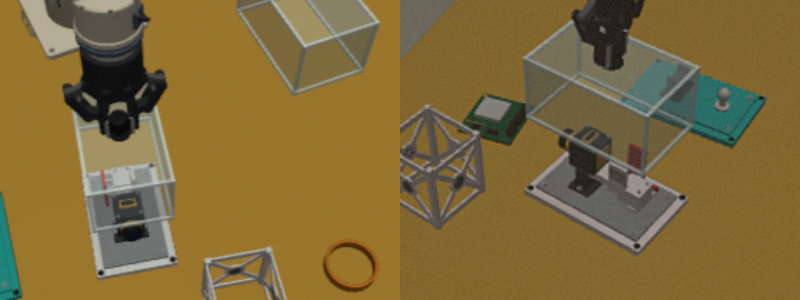

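Request:
carry_out(jaw=[2,2,2,2,2,2,2,2,2,2,2,2], delta_pos=[[-0.6,0,-0.2],[-1.4,0,-0.46],[-2,0,-0.66],[-2.4,0,-0.79],[-2.4,0,-0.79],[-2.4,0,-0.79],[-2.4,0,-0.79],[-2.2,0,-0.72],[-1.8,0,-0.59],[-1.4,0,-0.46],[-0.8,0,-0.25],[0,0,0]], turn=[[0,0,0],[0,0,0],[0,0,0],[0,0,0],[0,0,0],[0,0,0],[0,0,0],[0,0,0],[0,0,0],[0,0,0],[0,0,0],[0,0,0]])

```text
time_s: 7.75
position: [0.4898, 0.1007, 0.249]
tcp_rot: [-1.571, -0.0, -1.812]
force: [-0.1, -0.1, -4.0]
gripper_width: 0.311
```

Request:
carry_out(jaw=[2,2,2,2,2,2,2,2,2], delta_pos=[[0,1,0],[0,1.8,0],[0,2,0],[0,2,0],[0,2,0],[0,1.8,0],[0,1.4,0],[0,0.8,0],[0,0.2,0]], turn=[[0,0,0],[0,0,0],[0,0,0],[0,0,0],[0,0,0],[0,0,0],[0,0,0],[0,0,0],[0,0,0]])

```text
time_s: 8.65
position: [0.4895, 0.099, 0.1181]
tcp_rot: [-1.573, -0.001, -1.815]
force: [-0.2, 0.5, -3.2]
gripper_width: 0.312
```

```bash
python3 - <<'E'
from rig import r
import cv2,pickle
p=r.get_image("scene");q=r.get_image("side")
import numpy as np
cv2.imwrite("pics/w6.png",np.hstack([cv2.resize(p["pixels"][130:340,190:470],(400,300)),cv2.resize(q["pixels"][150:375,160:460],(400,300))]));s=r.state();print(s["time_s"],s["position"],s["tcp_rot"],s["force"],s["moment"],s["gripper_width"]*85)
E
```

```text
8.75 [0.4902054  0.09933934 0.11919931] [-1.57101877e+00 -1.75168862e-04 -1.81455733e+00] [-0.01951036  0.13781748 -3.52300197] [-0.01425091 -0.00943171  0.00886722] 26.333655841897148
```

View pics/w6.png

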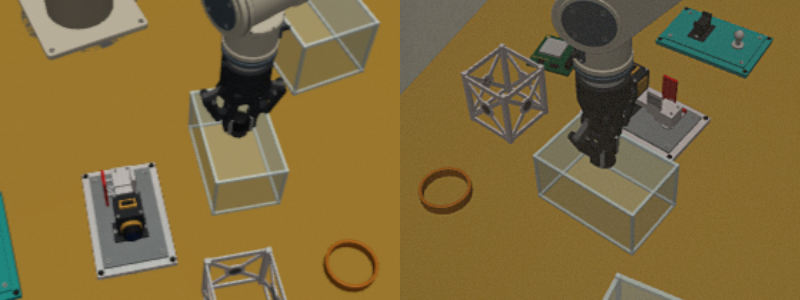

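Request:
carry_out(jaw=[2,2,2,2,2], delta_pos=[[0,0.3,0],[0,0.4,0],[0,0.3,0],[0,0.1,0],[0,0.1,0]], turn=[[0,0,0],[0,0,0],[0,0,0],[0,0,0],[0,0,0]])

```text
time_s: 9.25
position: [0.4901, 0.0998, 0.1073]
tcp_rot: [-1.571, -0.0, -1.814]
force: [0.5, -0.2, -3.5]
gripper_width: 0.31
```

Request:
carry_out(jaw=[2,2,2], delta_pos=[[0,0.1,0],[0,0.1,0],[0,0,0]], turn=[[0,0,0],[0,0,0],[0,0,0]])

```text
time_s: 9.55
position: [0.4901, 0.0997, 0.1052]
tcp_rot: [-1.571, 0.0, -1.814]
force: [0.5, 0.3, -3.6]
gripper_width: 0.314
```

Request:
carry_out(jaw=[2,2,2], delta_pos=[[0,0.1,0],[0,0.1,0],[0,0,0]], turn=[[0,0,0],[0,0,0],[0,0,0]])

```text
time_s: 9.85
position: [0.4901, 0.0992, 0.1047]
tcp_rot: [-1.571, -0.001, -1.814]
force: [-6.9, -5.3, 15.8]
gripper_width: 0.315
```

Contact with the bench, a bit firm at 16 N. I back off 1 mm, then open.

Request:
carry_out(jaw=[2,2,4.0,4.5,6,8.5,8.5,8.5], delta_pos=[[0,-0.12,0],[0,0,0],[0,0,0],[0,0,0],[0,0,0],[0,0,0],[0,0,0],[0,0,0]], turn=[[0,0,0],[0,0,0],[0,0,0],[0,0,0],[0,0,0],[0,0,0],[0,0,0],[0,0,0]], force=20)

```text
time_s: 10.65
position: [0.4901, 0.0997, 0.1045]
tcp_rot: [-1.571, -0.0, -1.814]
force: [-0.0, -0.2, 0.1]
gripper_width: 0.997
```

Request:
carry_out(jaw=[8.5,8.5,8.5,8.5,8.5,8.5], delta_pos=[[0,-1,0],[0,-2,0],[0,-3,0],[0,-3,0],[0,-3,0],[0,-2,0]], turn=[[0,0,0],[0,0,0],[0,0,0],[0,0,0],[0,0,0],[0,0,0]])

```text
time_s: 11.25
position: [0.4908, 0.0998, 0.2475]
tcp_rot: [-1.568, 0.001, -1.814]
force: [0.6, 0.9, -1.2]
gripper_width: 0.995
```

```bash
python3 - <<'E'
from rig import r
import cv2,pickle
p=r.get_image("scene");q=r.get_image("side")
pickle.dump((p,q),open("sc2.pkl","wb"))
import numpy as np
cv2.imwrite("pics/w7.png",np.hstack([cv2.resize(p["pixels"][130:340,190:470],(400,300)),cv2.resize(q["pixels"][150:375,160:460],(400,300))]));s=r.state();print(s["time_s"],s["position"],s["tcp_rot"],s["force"],s["gripper_width"]*85)
for n,i in(("a",p),("b",q)):
  for t in ("ball","grip","latch_pad","coupler","camera"):
    print(n,t,[(d["p"],np.round(d["pixel"],1).tolist()) for d in r.landmark_of(i,t)][:3])
cv2.imwrite("pics/w8.png",np.hstack([cv2.resize(p["pixels"][235:325,240:320],(400,450),interpolation=2),cv2.resize(q["pixels"][160:280,290:396],(400,450),interpolation=2)]))
E
```

```text
11.35 [0.49195077 0.10005244 0.24820754] [-1.56486759  0.00269057 -1.81403927] [-0.52632361  0.3766475   0.5257911 ] 84.59954539687419
a ball [(0.93, [281.8, 161.2]), (0.81, [256.3, 274.0])]
a grip [(0.95, [255.9, 276.2]), (0.21, [254.3, 272.2])]
a latch_pad [(0.6, [315.5, 433.2]), (0.59, [257.5, 263.0])]
a coupler [(0.75, [256.1, 277.8])]
a camera [(0.77, [257.5, 271.3]), (0.63, [315.5, 435.4]), (0.42, [248.2, 355.0])]
b ball [(0.62, [171.9, 412.7]), (0.56, [237.8, 360.8])]
b grip [(0.68, [224.1, 349.6])]
b latch_pad [(0.49, [214.4, 366.9])]
b coupler [(0.93, [234.3, 358.3])]
b camera []
```

View pics/w7.png

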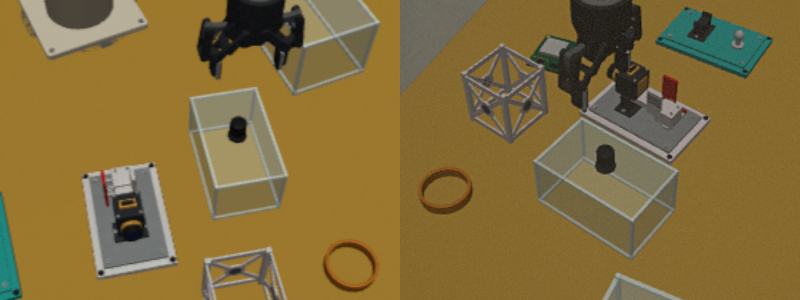

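View pics/w8.png

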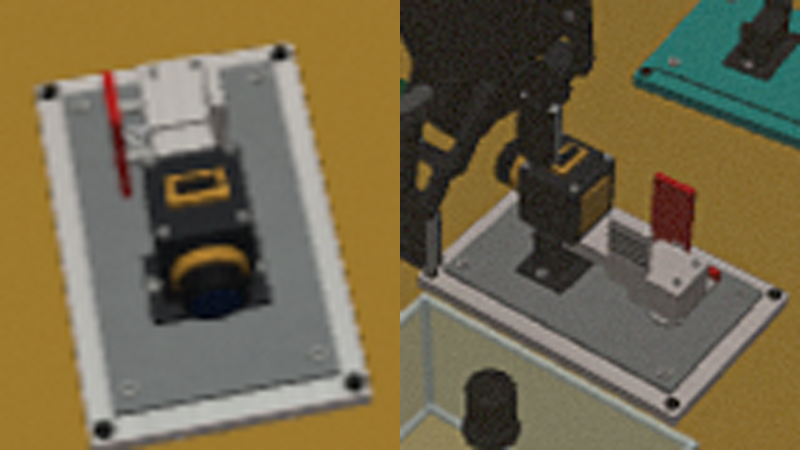

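The cover now stands upright on bare bench with its knob at scene (355, 220). The mount, coupler and red latch are undisturbed. Moving above the handle.

Request:
carry_out(jaw=[8.5,8.5,8.5,8.5,8.5,8.5,8.5,8.5,8.5], delta_pos=[[1,0,0.15],[2.5,0,0.4],[3.5,0,0.6],[3.5,0,0.6],[3.5,0,0.6],[3,0,0.5],[2,0,0.3],[1,0,0.13],[0,0,0]], turn=[[0,0,0],[0,0,0],[0,0,0],[0,0,0],[0,0,0],[0,0,0],[0,0,0],[0,0,0],[0,0,0]])

```text
time_s: 12.75
position: [0.4735, -0.1034, 0.2445]
tcp_rot: [-1.571, -0.0, -1.816]
force: [0.1, -0.4, 0.5]
gripper_width: 0.998
```

Request:
carry_out(jaw=[8.5,8.5], delta_pos=[[0,0,0],[0,0,0]], turn=[[0,0,0],[0,0,0]])

```text
time_s: 12.95
position: [0.4738, -0.1015, 0.2445]
tcp_rot: [-1.571, 0.0, -1.813]
force: [-0.1, -0.3, -0.1]
gripper_width: 0.996
```

```bash
python3 - <<'E'
from rig import r
import cv2,pickle
from h import *
p=r.get_image("wrist");pickle.dump(p,open("w9.pkl","wb"))
cv2.imwrite("pics/w9.png",p["pixels"]);s=r.state();print(s["time_s"],s["position"],s["tcp_rot"],s["force"])
for t,z in(("grip",.078),("ball",.042),("coupler",.042),("latch_pad",.07)):
  for d in r.landmark_of(p,t)[:2]: print(t,d["p"],d["pixel"],atz(p,[d["pixel"][1],d["pixel"][0]],z))
E
```

```text
13.0 [ 0.47387487 -0.10142667  0.24450296] [-1.57089225e+00  1.51165498e-04 -1.81274700e+00] [ 0.2307651  -0.44929107 -0.90248409]
grip 0.79 [223.1, 318.6] [[ 0.47544195 -0.10513564  0.078     ]]
ball 0.65 [222.1, 565.1] [[ 0.40663088 -0.35379206  0.042     ]]
coupler 0.56 [234.1, 317.0] [[ 0.45630241 -0.0991073   0.042     ]]
latch_pad 0.7 [222.3, 349.8] [[ 0.46723277 -0.13405171  0.07      ]]
```

View pics/w9.png

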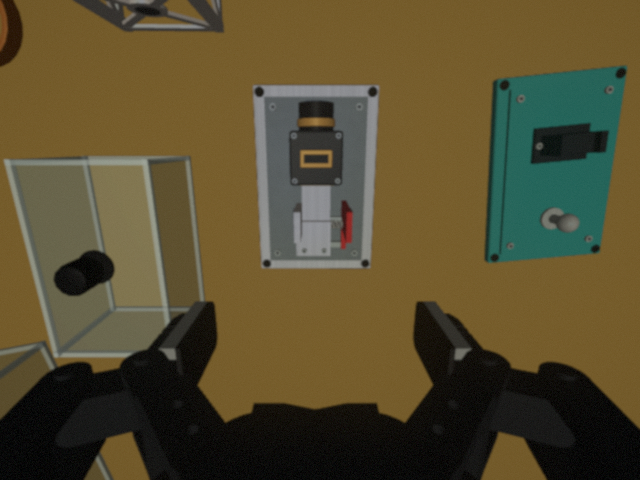

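```bash
python3 - <<'E'
import pickle,cv2
from h import *
from scipy.optimize import least_squares
p=pickle.load(open("w9.pkl","rb"));a,b=pickle.load(open("sc2.pkl","rb"))
z=.012
C=np.array([[.1,.065,z],[.1,-.065,z],[-.1,-.065,z],[-.1,.065,z]])
S=[(p,C,np.array([[253,86],[380,86],[371,269],[261.5,268.5]])),
 (a,C[[3,0,1,2]],np.array([[292,42],[370,392],[90,442],[38,85]])/5+[240,235])]
for n,Q in(("w",S[:1]),("s",S[1:]),("ws",S)):
    s=least_squares(lambda x:np.concatenate([(proj(q,place(x,L))-U).ravel() for q,L,U in Q]),[.5,-.11,-.24]);x=s.x
    print(n,x.round(4),s.fun.round(1),"grip",place(x,[-.03,0,.078]).round(4))
im=cv2.resize(p["pixels"][180:270,250:370],None,fx=6,fy=6,interpolation=2)
for y,zz in((.02,.095),(-.032,.095)):
    for xx in(-.044,-.016):
        u=(proj(p,place(x,[xx,y,zz]))[0]-[250,180]+.5)*6;cv2.circle(im,tuple(int(v) for v in u),5,(0,255,0),1)
cv2.imwrite("pics/w10.png",im)
E
```

```text
w [ 0.5035 -0.1102 -0.2432] [-0.4 -0.8  0.5 -0.7  0.1  0.8 -0.2  1.3] grip [[ 0.4744 -0.1029  0.078 ]]
s [ 0.5063 -0.1095 -0.2494] [ 0.3 -0.5  0.4  0.4 -0.1  0.6 -0.5 -0.7] grip [[ 0.4772 -0.1021  0.078 ]]
ws [ 0.5039 -0.11   -0.2443] [-0.5 -1.2  0.4 -1.  -0.2  0.6 -0.5  0.9 -0.5 -1.2 -0.1 -0.6 -0.5 -0.1
 -1.2 -1.3] grip [[ 0.4748 -0.1028  0.078 ]]
```

View pics/w10.png

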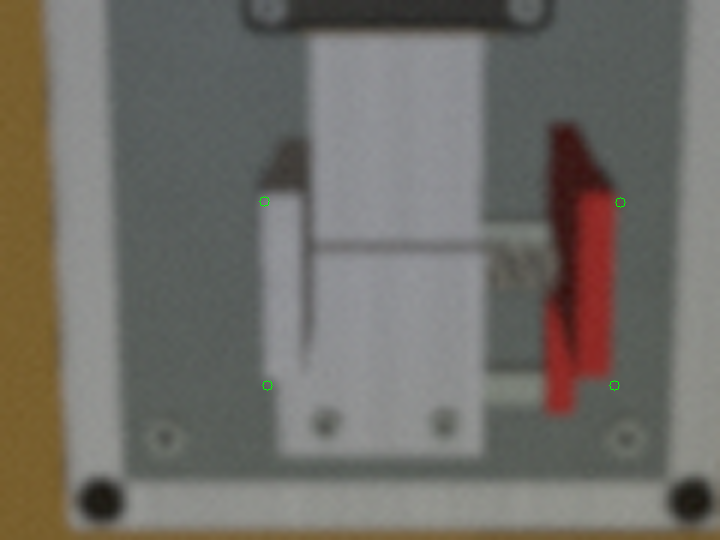

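Request:
carry_out(jaw=[8.5,8.5,8.5,8.5,8.5,8.5,8.5,8.5,8.5], delta_pos=[[0.08,0.5,0.23],[0,1.5,0],[0,2,0],[0,2,0],[0,2,0],[0,1.7,0],[0,1,0],[0,0.3,0],[0,0,0]], turn=[[0,0,0],[0,0,0],[0,0,0],[0,0,0],[0,0,0],[0,0,0],[0,0,0],[0,0,0],[0,0,0]])

```text
time_s: 14.1
position: [0.4759, -0.1036, 0.1344]
tcp_rot: [-1.571, 0.0, -1.814]
force: [-0.1, -0.2, 0.8]
gripper_width: 0.998
```

```bash
python3 - <<'E'
from rig import r
import cv2,pickle
from h import *
p=r.get_image("wrist");pickle.dump(p,open("w11.pkl","wb"))
cv2.imwrite("pics/w11.png",p["pixels"]);s=r.state();print(s["time_s"],s["position"],s["tcp_rot"],s["force"])
for d in r.landmark_of(p,"grip")[:2]: print(d["p"],d["pixel"],atz(p,[d["pixel"][1],d["pixel"][0]],.078))
E
```

```text
14.15 [ 0.47620589 -0.10370673  0.13484433] [-1.57028709e+00  8.14396561e-06 -1.81399752e+00] [ 0.32348995 -0.30669782  0.71582062]
0.69 [266.4, 314.5] [[ 0.47566567 -0.1029994   0.078     ]]
```

View pics/w11.png

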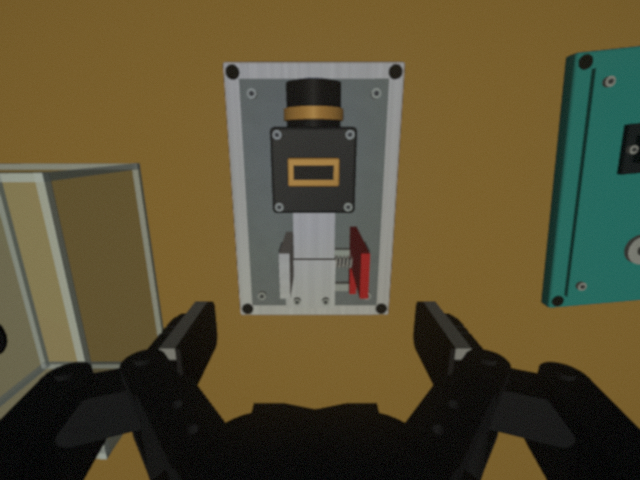

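Request:
carry_out(jaw=[8.5,8.5,8.5,8.5,8.5,8.5,8.5], delta_pos=[[-0.08,0.8,0],[0,1.5,0],[0,1.8,0],[0,1.6,0],[0,1.2,0],[0,0.6,0],[0,0,0]], turn=[[0,0,0],[0,0,0],[0,0,0],[0,0,0],[0,0,0],[0,0,0],[0,0,0]])

```text
time_s: 14.9
position: [0.4757, -0.1028, 0.0589]
tcp_rot: [-1.572, -0.0, -1.814]
force: [0.2, 0.5, 0.0]
gripper_width: 0.995
```

```bash
python3 - <<'E'
from rig import r
import cv2,pickle
from h import *
p=r.get_image("wrist");q=r.get_image("scene")
cv2.imwrite("pics/w12.png",np.hstack([cv2.resize(p["pixels"],(400,300)),cv2.resize(q["pixels"][200:335,200:380],(400,300))]));s=r.state();print(s["time_s"],s["position"],s["tcp_rot"],s["force"])
E
```

```text
15.0 [ 0.47632244 -0.10292658  0.05979713] [-1.57034175e+00 -6.57727206e-06 -1.81399893e+00] [-0.34187502  1.2003941  -0.18576826]
```

View pics/w12.png

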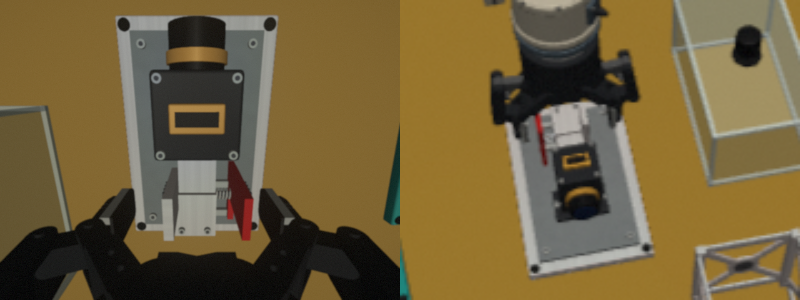

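The fingers straddle both the fixed grip and the red pad, clear of the camera. Closing to pull the latch.

Request:
carry_out(jaw=[7,6,5.5,5,4.5,4.2,3.5,3.5,3.5,3.5], delta_pos=[[0,0,0],[0,0,0],[0,0,0],[0,0,0],[0,0,0],[0,0,0],[0,0,0],[0,0,0],[0,0,0],[0,0,0]], turn=[[0,0,0],[0,0,0],[0,0,0],[0,0,0],[0,0,0],[0,0,0],[0,0,0],[0,0,0],[0,0,0],[0,0,0]], force=60)

```text
time_s: 16.0
position: [0.4774, -0.1027, 0.0609]
tcp_rot: [-1.568, 0.001, -1.815]
force: [-1.1, 3.0, 13.2]
gripper_width: 0.45
```

```bash
python3 - <<'E'
from rig import r
import cv2,pickle
from h import *
p=r.get_image("wrist");q=r.get_image("side")
cv2.imwrite("pics/w13.png",np.hstack([cv2.resize(p["pixels"],(400,300)),cv2.resize(q["pixels"][165:285,280:440],(400,300))]));s=r.state();print(s["time_s"],s["position"],s["tcp_rot"],s["force"],s["moment"],s["gripper_width"]*85)
E
```

```text
16.1 [ 0.47737812 -0.10275457  0.06095832] [-1.56792223e+00  6.72770281e-04 -1.81470119e+00] [-0.48401051  2.46868134 13.3041028 ] [ 0.42921136  0.17336689 -0.14059047] 37.78630193842822
```

View pics/w13.png

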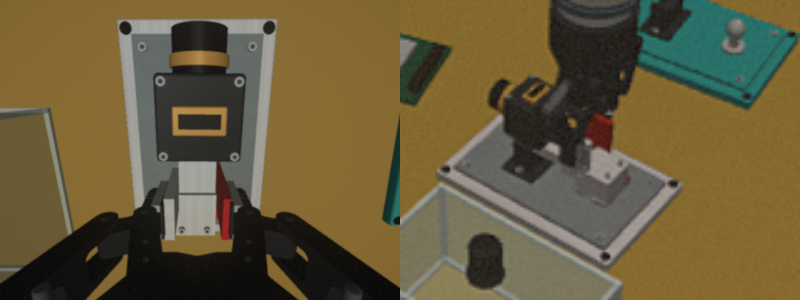

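The opening reads 37.8 mm. The 28 mm knob read about 26.5, so this agrees with 40 mm, meaning the latch is fully pulled. I increase the grip and lift slowly.

Request:
carry_out(jaw=[3,3,3,3,3,3], delta_pos=[[0,0,0],[0,0,0],[0,0,0],[0,-0.1,0],[0,-0.1,0],[0,-0.1,0]], turn=[[0,0,0],[0,0,0],[0,0,0],[0,0,0],[0,0,0],[0,0,0]], force=100)

```text
time_s: 16.7
position: [0.4758, -0.1028, 0.0623]
tcp_rot: [-1.571, 0.0, -1.814]
force: [1.8, -0.2, -5.1]
gripper_width: 0.43
```

Request:
carry_out(jaw=[3,3,3,3], delta_pos=[[0,-0.2,0],[0,-0.2,0],[0,-0.2,0],[0,0,0]], turn=[[0,0,0],[0,0,0],[0,0,0],[0,0,0]])

```text
time_s: 17.1
position: [0.4759, -0.1029, 0.0687]
tcp_rot: [-1.571, -0.0, -1.814]
force: [0.9, -0.7, -4.0]
gripper_width: 0.427
```

```bash
python3 - <<'E'
from rig import r
import cv2,pickle
from h import *
p=r.get_image("wrist");q=r.get_image("side")
cv2.imwrite("pics/w14.png",np.hstack([cv2.resize(p["pixels"],(400,300)),cv2.resize(q["pixels"][165:285,280:440],(400,300))]));s=r.state();print(s["time_s"],s["position"],s["tcp_rot"],s["force"],s["moment"],s["gripper_width"]*85)
E
```

```text
17.2 [ 0.47586402 -0.10280727  0.06853276] [-1.57108131e+00  1.33242666e-05 -1.81398893e+00] [ 0.52140394 -0.18364789 -4.84114208] [-0.04693551 -0.02412575 -0.01379275] 36.20429117661516
```

View pics/w14.png

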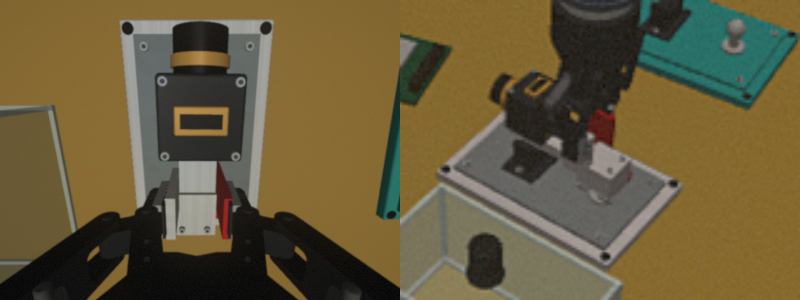

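The force is 4.8 N, which is just the coupler's weight, so it came free of the ball and stayed level. Raising to about 10 cm.

Request:
carry_out(jaw=[3,3,3,3,3,3,3,3,3,3,3,3], delta_pos=[[0,-0.3,0],[0,-0.6,0],[0,-1,0],[0,-1.2,0],[0,-1.4,0],[0,-1.4,0],[0,-1.2,0],[0,-1,0],[0,-0.7,0],[0,-0.4,0],[0,0,0],[0,0,0]], turn=[[0,0,0],[0,0,0],[0,0,0],[0,0,0],[0,0,0],[0,0,0],[0,0,0],[0,0,0],[0,0,0],[0,0,0],[0,0,0],[0,0,0]])

```text
time_s: 18.4
position: [0.4757, -0.1028, 0.1602]
tcp_rot: [-1.572, 0.0, -1.814]
force: [0.1, -0.6, -4.7]
gripper_width: 0.431
```

```bash
python3 - <<'E'
from rig import r
import cv2,pickle
from h import *
p=r.get_image("wrist");q=r.get_image("side");a=r.get_image("scene")
pickle.dump((p,q,a),open("fin.pkl","wb"))
cv2.imwrite("pics/w15.png",np.vstack([np.hstack([cv2.resize(p["pixels"],(400,300)),cv2.resize(q["pixels"][120:270,260:460],(400,300))]),np.hstack([cv2.resize(a["pixels"],(400,300)),cv2.resize(q["pixels"],(400,300))])]));s=r.state();print(s["time_s"],s["position"],s["tcp_rot"],s["force"],s["moment"],s["gripper_width"]*85)
E
```

```text
18.55 [ 0.47566924 -0.10277178  0.15997744] [-1.57194399e+00 -3.25713927e-05 -1.81398125e+00] [-0.12036336  0.08893434 -4.62130345] [-0.01359823  0.10915571 -0.03117092] 36.45346930687781
```

View pics/w15.png

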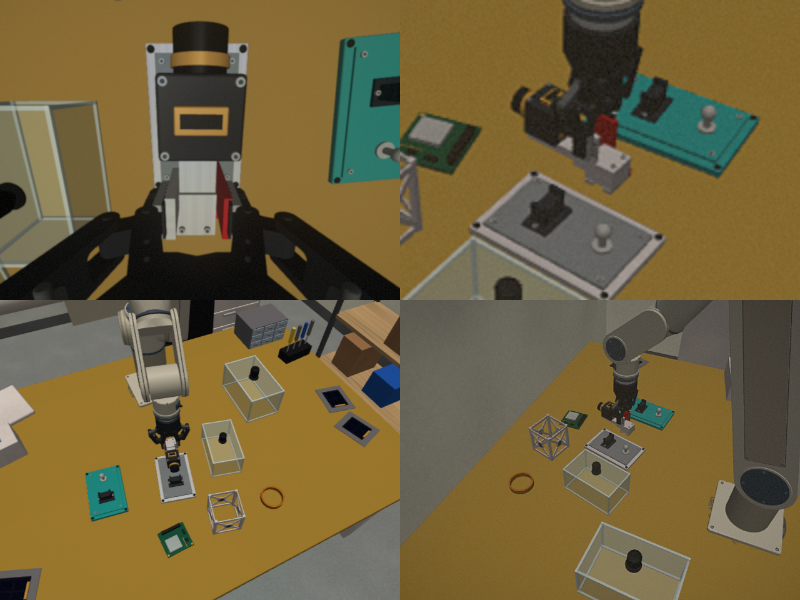

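```bash
python3 - <<'E'
from rig import r
print(r.close_job()); print(r.state()["time_s"])
E
```

```text
the job is handed in; nothing more can be done
None
the job is handed in; nothing more can be done
```

The job is done and handed in: the cover is off and standing on the bench, and the arm is holding the coupler level about 10 cm above the ball.

- **Cover:** I lifted the smaller clear cover by its knob, straight up about 13 cm, and set it upright on bare bench near (0.49, 0.10). It was level in the pictures throughout. The last 1 mm step pressed it onto the bench with about 16 N, slightly firmer than I wanted, so I backed off 1 mm before letting go.
- **Coupler:** With it still on the ball, I closed on the handle until the opening read 37.8 mm. The gripper reads about 1.5 mm low (the 28 mm knob read about 26.5 mm), so that matches the 40 mm of a fully pulled latch. I then raised the grip to 100 N and lifted straight up.
- **Last checks at about 18.5 s:**
  - Height: the tool was about 99 mm above where it gripped the seated coupler.
  - Load: the wrist felt 4.6 N, the coupler's weight alone.
  - Level: the camera sits at the same place in the wrist picture as just after lift-off, so the coupler has not slipped or tilted.
  - Bystanders: by eye, the frame, board, roll, turquoise plate and large cover had not moved, and the gripper stayed clear of the camera.

One disagreement remained: the mount's position measured from the scene and wrist views differed by about 3 mm. I settled it from the close wrist pictures before gripping.

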